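Pop the kettle lid with its trigger, drop in the limescale collector and shut the lid

TASK

Squeeze the red trigger of the cream kettle fully against its handle and let it go, so that the lid springs open. Then put the steel limescale collector inside the kettle and push the lid down until it catches shut. Leave the other tea things where they are.

Things in the scene. Friction and masses are not known exactly. Their poses are not given: they have to be found in the camera images.
- kettle: cream plastic kettle, fixed on a grey base. Origin: on the counter, on its vertical axis; its -x axis points along the handle, +x to the spout. 146 mm across at the bottom, 120 mm at the rim, 175 mm high. Handle: level bar 22 mm wide (y -11 to +11) and 22 mm high (top at 177 mm) from x = -55 to -179 mm, then down and back. Red trigger along the bar's +y side
- grip_middle (a point): point on the top face of the handle bar, on its centre line, 145 mm from the kettle's axis, 177 mm above the counter: the place to squeeze; axes as the kettle
- trigger_pad (a point): upper edge of the outer face of the red trigger paddle, 55 mm from its hinge, 177 mm above the counter. Paddle 8 mm thick, 22 mm high, 85 mm long, on a vertical hinge at kettle x = -90, y = +16 mm. Width over bar and paddle here: 47 mm at rest, 32 mm fully squeezed; about 6 N squeezes it fully
- trigger (a joint): trigger angle: 0 at rest (sprung outwards), 0.28 rad fully squeezed against the bar; the catch lets go of the lid at about 0.1 rad
- kettle_lid (a joint): lid angle: 0 shut and caught, 1.7 rad fully open (sprung open, leaning slightly past upright on the spout side). Without the catch its spring (about 1 N at the edge) lifts it again; about 5 N down on the edge by the handle makes it catch
- lid_hinge (a point): middle of the lid's hinge axis at the spout side of the rim, 61 mm from the kettle's axis (kettle frame +x), 180 mm above the counter; the hinge axis is the kettle's y axis; point axes as the kettle
- lid_edge (a point): point on the lid's top face near its free edge at the handle side, 106 mm from the hinge axis; moves with the lid; its z axis is the lid's outward (top) normal. The lid is a cream disc 110 mm across and 10 mm thick with a grey centre; shut, its top is 187 mm above the counter
- kettle_mouth (a point): centre of the kettle's round mouth, at rim height 175 mm, 112 mm inside diameter; the floor inside is 153 mm below it
- collector: limescale collector: slotted stainless steel barrel with dark bands, 40 mm diameter, 50 mm high, 60 g, standing upright on the counter at the start; origin at the centre of its underside, z along its axis
- collector_center (a point): centre of the limescale collector, 25 mm above its underside
- mug_low: lower mug of a stacked pair: white ceramic with blue stripes, 76 mm diameter, 84 mm high, handle at its +y; origin at the centre of its underside; leave alone
- mug_top: upper mug of the stack, standing on the lower one: white with red stripes, same size (stack 168 mm high); origin at the centre of its underside; leave alone
- milk_jug: stainless milk jug, 80 mm diameter, 95 mm high, handle at its +y; origin at the centre of its underside; leave alone
- sugar_bowl: lidded blue ceramic sugar bowl, 94 mm diameter, 97 mm high; origin at the centre of its underside; leave alone
- tea_caddy: green tea caddy tin, 84 mm diameter, 130 mm high; origin at the centre of its underside; leave alone
- teaspoon_a: steel teaspoon 140 mm long, lying flat; leave alone
- teaspoon_b: steel teaspoon 140 mm long, lying flat; leave alone
Mind the look-alikes: they are no part of the job. Of the things shaped like the collector, the stainless one is meant.

How it is judged:
On the way, in this order (a step that is already met when the one before it is completed fails the run):
1. the trigger is squeezed fully while the collector is still outside (value of joint trigger above 0.22 rad and horizontal distance between collector_center and kettle above 0.09 m), for 0.1 s.
2. the trigger is let go and the lid stands open (value of joint trigger below 0.05 rad and value of joint kettle_lid above 1.3 rad), for 0.2 s.
3. the collector is inside the kettle (horizontal distance between collector_center and kettle below 0.06 m and height (world z) of collector_center between 0.02 and 0.13 m), for 0.2 s.
At the end, for the whole second after the job is handed in: the collector lies at rest inside the kettle (its centre within 60 mm of the kettle's axis and below 130 mm height), the lid is shut on its catch (within 0.06 rad), the trigger is sprung back (within 0.05 rad), and the tea things have not been moved more than 40 mm (all of step 3 and value of joint kettle_lid below 0.06 rad and value of joint trigger below 0.05 rad and linear speed of collector below 0.05 m/s); the robot touches nothing.
It fails at once if one of the other tea things is moved by more than 40 mm (distance of any of mug_low, mug_top, milk_jug, sugar_bowl, tea_caddy, teaspoon_a, teaspoon_b from where it was at the start of the episode above 0.04 m).
It also fails if it takes over 64 s, if anything falls off the work surface, if the arm or the gripper's body presses on something with over 40 N, if the wrist force passes 120 N, or if a joint passes its speed limit or range.

ROBOT

A 6-joint arm with a two-finger parallel gripper is mounted at the origin on the work surface. World frame = base frame: x ahead of the robot, y to its left, z up, the work surface at z = 0. Lengths are in m, angles in rad, forces in N, time in s.
With the tool pointing down it reaches from about 0.325 to 0.9 m from the base axis. Payload 6.1 kg.
Tool frame: the origin (TCP) lies between the finger pads; the fingertips stand 14 mm ahead of it and the grasp point (between the pads) lies 5 mm behind it; z points along the fingers, x is the direction in which the jaws open and shut, and the axes are right-handed (so a half turn about z gives the same grasp; the last joint's range is limited). The gripper opens to 87 mm and grips with 3 to 60 N. Pads are 19 mm wide; open, the fingers measure 117 mm over their backs; the gripper's body (75 mm by 190 mm) begins 51 mm behind the grasp point.
Start: joints at [1.201, 0.22, 1.526, -0, 1.395, -0.126], TCP at [0.151, 0.607, 0.237] pointing down, gripper open.
Joint ranges: [-2.98, 2.98], [-0.91, 2.08], [0.09, 2.57], [-1.24, 4.39], [0.2, 2.65], [-2.68, 2.68]. Speed limits (rad/s): [2.57, 2.57, 3.01, 3.14, 3.14, 3.14].

INTERFACE

Orientations are given as a 3x3 rotation matrix whose columns are the frame's x, y, z axes.
In Python, from workcell import manip, fingers, inverse_kinematics, eyes, close_job, spot_in, cut_out, status gives the robot as it stands. Calls block until the motion is done:
- manip.reach(position, orientation): joint-space move of the TCP to a pose.
- manip.move_l(position, rot=None, vel=0.15): straight line of the TCP; rot=None keeps the orientation; vel is the mean speed in m/s.
- manip.goto_joints(angles): joint-space move.
- fingers.command_gripper(opening, squeeze=None): finger opening in m; squeeze is the grip in N (None keeps the last); returns when the fingers have stopped.
- manip.pause(seconds).
- inverse_kinematics(position, orientation): joint angles nearest the present ones, or None.
- eyes.capture(name): name is "scene" or "top" or "wrist"; returns a dict with "frame" (480x640x3 uint8, blue, green, red), "z_map" (480x640 float32, m along the optical axis (not along the pixel's ray), 0 where there is no reading), "K" (3x3 intrinsics, pixels), "R" (3x3) and "t" (3): a world point X has camera coordinates R X + t. Camera axes: x right, y down, z forward; pixel columns grow to the right and rows downward; lengths in m; the calibration is good to about 2 mm. A picture is of the moment at which its call begins.
A pose or a line that the arm cannot do raises manip.PlanningError and nothing moves.
- close_job(): hands the job in, once; it reports no verdict.
Trained networks look in a picture, given as the dict that the camera call returned (one of the last four; its "shot" number tells which), for a name from the list of things; names that differ only in an ending like _2 or _b are one class to them, and where a whole thing is asked for, a point or a joint stands for the part that bears it (a point fixed in the world has none). Each returns a list of dicts, best first, with "p" (0 to 1); they miss things now and then, are a little off and sometimes report something else, mostly with a low value. They report only what shows in the picture. A call takes as long as a camera call. They do not tell look-alikes from the thing itself.
- spot_in(query, picture): "position" ([row, column] as shares, 0 to 1, of the picture: columns of its width, rows of its height, amid what is visible of it).
- cut_out(query, picture): "mask" (480x640 bool, what is visible of it) and "position" ([row, column] as shares, 0 to 1, of the picture: columns of its width, rows of its height, amid what is visible of it).
Readings, each from a call of its own:
- status.read_time(): time.
- status.read_q(): joint angles.
- status.read_joint_velocities(): joint speeds.
- status.read_joint_torque(): joint torques, N m.
- status.read_tcp_pos(): TCP position.
- status.read_tcp_rot(): TCP orientation.
- status.read_contact_force(): force on the tool from outside, world axes, zero at the start.
- status.read_moment(): the same for the moment, N m.
- status.read_width(): finger opening in m.
Only numpy, scipy, OpenCV 4.12 (cv2) and the standard library are available. Lean on these libraries where they do the work, as an engineer would, in place of code of your own. Each camera call takes 0.05 s, during which the arm holds its last target. There are 200 camera calls.

## Working session

There is one attempt and no reset: what is moved stays moved. The work goes in short steps, each a Python script; the robot and the scene stay as the last script left them, time stands still between calls to the robot, and variables do not carry over. Pictures are saved under pics/ and viewed, about 8 in all and at most 12, crops included, and the job is handed in when it is done.

```bash
mkdir -p pics
cat > h.py <<'E'
import numpy as np, cv2
from workcell import manip, fingers, inverse_kinematics, eyes, close_job, spot_in, cut_out, status
def cloud(p):
    z=p["z_map"]; K=p["K"]; v,u=np.mgrid[:480,:640]
    c=np.stack([(u-K[0,2])/K[0,0]*z,(v-K[1,2])/K[1,1]*z,z],-1)
    w=(c-p["t"])@p["R"]; w[z<=0]=np.nan
    return w
def down(a): # jaw x axis at angle a in the plane, tool down
    c,s=np.cos(a),np.sin(a)
    return np.array([[c,s,0],[s,-c,0],[0,0,-1.]])
E
python3 - <<'E'
from h import *
for n in ("scene","top"):
    p=eyes.capture(n); cv2.imwrite(f"pics/{n}0.png",p["frame"]); w=cloud(p)
    for q in ("kettle","collector","trigger","kettle_lid","mug_low","milk_jug","sugar_bowl","tea_caddy","teaspoon_a"):
        for d in cut_out(q,p):
            if d["p"]<.3: continue
            m=w[d["mask"]]; m=m[~np.isnan(m[:,0])]
            print(n,q,round(d["p"],2),(np.array(d["position"])*[480,640]).round(),np.nanmedian(m,0).round(3),np.percentile(m,3,axis=0).round(3),np.percentile(m,97,axis=0).round(3)) if len(m) else print(n,q,"nodepth")
print(status.read_time())
E
```

```text
scene collector 0.84 [352. 446.] [0.574 0.336 0.043] [0.551 0.316 0.001] [0.584 0.352 0.052]
scene collector 0.76 [313. 397.] [0.557 0.192 0.042] [0.535 0.172 0.008] [0.568 0.206 0.052]
scene collector 0.58 [342. 413.] [0.605 0.266 0.043] [ 0.554  0.245 -0.001] [0.616 0.281 0.052]
scene collector 0.56 [318. 435.] [0.515 0.268 0.042] [0.49  0.247 0.003] [0.525 0.283 0.052]
scene trigger 0.85 [249. 263.] [ 0.713 -0.048  0.173] [ 0.663 -0.061  0.16 ] [ 0.76  -0.033  0.189]
scene trigger 0.54 [259. 307.] [ 0.633 -0.012  0.135] [ 0.535 -0.075  0.006] [0.759 0.042 0.189]
scene trigger 0.5 [222. 316.] [ 0.592 -0.025  0.187] [ 0.54  -0.075  0.181] [0.64  0.022 0.19 ]
scene kettle_lid 0.67 [222. 313.] [ 0.592 -0.025  0.187] [ 0.543 -0.073  0.182] [0.64  0.022 0.19 ]
scene mug_low 0.76 [401. 373.] [0.776 0.299 0.052] [0.734 0.258 0.003] [0.789 0.32  0.085]
scene sugar_bowl 0.95 [205. 190.] [ 0.67  -0.369  0.063] [ 0.62  -0.418  0.008] [ 0.701 -0.343  0.089]
scene sugar_bowl 0.65 [253. 262.] [ 0.719 -0.049  0.173] [ 0.659 -0.063  0.16 ] [ 0.761 -0.03   0.189]
scene tea_caddy 0.76 [339. 268.] [0
[... 1063 characters left out ...]
.001] [ 0.759 -0.035  0.192]
top kettle_lid 0.85 [227. 324.] [ 0.586 -0.031  0.189] [ 0.538 -0.081  0.183] [0.636 0.015 0.193]
top mug_low 0.78 [176. 208.] [0.716 0.245 0.051] [0.704 0.234 0.011] [0.752 0.284 0.086]
top milk_jug 0.57 [256. 482.] [ 0.533 -0.403  0.038] [ 0.494 -0.43   0.   ] [ 0.58  -0.358  0.098]
top sugar_bowl 0.95 [205. 479.] [ 0.649 -0.387  0.072] [ 0.612 -0.433  0.041] [ 0.693 -0.351  0.094]
top tea_caddy 0.69 [138. 288.] [0.794 0.052 0.128] [0.768 0.016 0.016] [0.84  0.089 0.135]
top teaspoon_a 0.97 [348. 197.] [0.318 0.273 0.012] [ 0.283  0.253 -0.   ] [0.409 0.304 0.022]
top teaspoon_a 0.93 [351. 237.] [0.319 0.172 0.012] [ 0.285  0.098 -0.001] [0.37  0.209 0.023]
1.0
```

View pics/scene0.png

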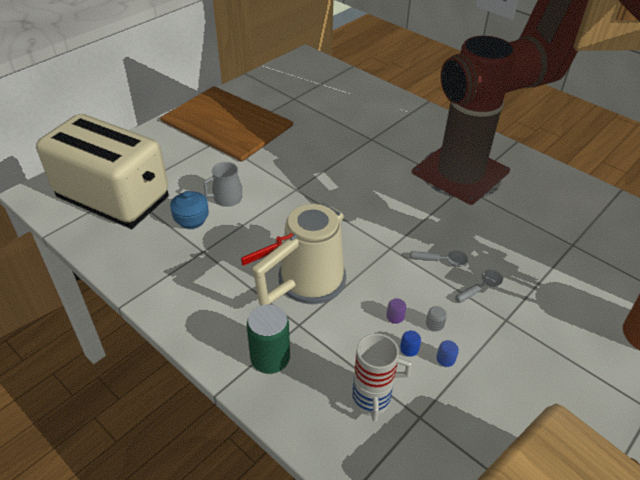

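View pics/top0.png

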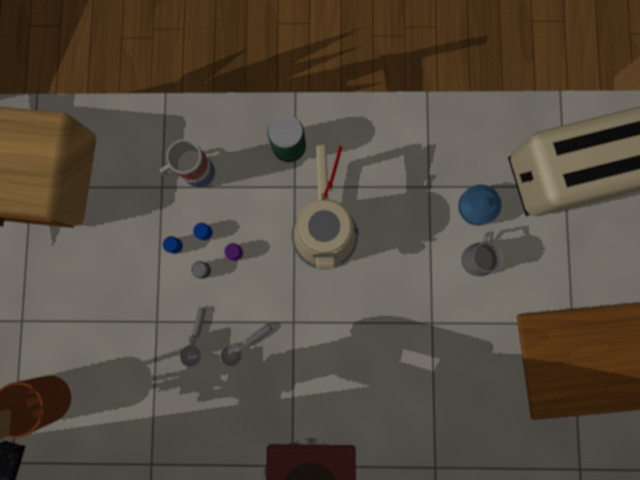

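Both pictures agree. The steel collector is the grey one at scene (318,435) and top (270,200), near world (0.507, 0.262), with purple and blue look-alikes beside it. The kettle axis is near (0.588, -0.03). The handle points along world +x with the red trigger on its -y side. Next I fit the handle line and go there.

Run:
```python
from h import *
for n in ("scene","top"):
    p=eyes.capture(n); w=cloud(p); f=p["frame"].astype(int); b,g,r=f[...,0],f[...,1],f[...,2]
    near=np.hypot(w[...,0]-.66,w[...,1]+.03)<.16
    lid=near&(w[...,2]>.183)&(w[...,2]<.2)
    red=near&(r>1.8*g+20)&(w[...,2]>.15)
    bar=near&(w[...,2]>.165)&(w[...,2]<.195)&~(r>1.5*g)&(w[...,0]>.665)
    if n=="scene": bar&=w[...,2]>.172
    (c,rad)=cv2.minEnclosingCircle(w[lid&(w[...,0]<.66)][:,:2].astype(np.float32)); print(n,"lid circle",np.round(c,3),round(rad,3), np.median(w[lid],0).round(3))
    for nm,m in(("bar",bar),("red",red)):
        q=w[m]; 
        vx,vy,x0,y0=cv2.fitLine(q[:,:2].astype(np.float32),cv2.DIST_HUBER,0,.01,.01).ravel()
        s=np.sign(vx); a=np.arctan2(vy*s,vx*s)
        print(nm,len(q),"angle",a.round(3),"y at x=.733",(y0+(.733-x0)*np.tan(a)).round(4),"x rng",np.percentile(q[:,0],[1,99]).round(3),"z",np.median(q[:,2]).round(3))
        d=(q[:,1]-y0)*np.cos(a)-(q[:,0]-x0)*np.sin(a); print("  width",np.percentile(d,[2,98]).round(4))
    c=(.507,.262); k=(np.hypot(w[...,0]-c[0],w[...,1]-c[1])<.035)&(w[...,2]>.046)
    print("coll top",w[k].mean(0).round(4),(w[k].min(0)+w[k].max(0)).round(4)/2)
```

```text
scene lid circle [ 0.591 -0.031] 0.068 [ 0.593 -0.028  0.187]
bar 368 angle 0.029 y at x=.733 -0.0215 x rng [0.666 0.764] z 0.176
  width [-0.0127  0.0097]
red 359 angle -0.272 y at x=.733 -0.0534 x rng [0.652 0.762] z 0.173
  width [-0.0059  0.0039]
coll top [0.507  0.2647 0.0494] [0.5058  0.264   0.05035]
top lid circle [ 0.589 -0.03 ] 0.071 [ 0.587 -0.033  0.189]
bar 473 angle 0.053 y at x=.733 -0.0278 x rng [0.666 0.762] z 0.177
  width [-0.0272  0.0114]
red 146 angle -0.286 y at x=.733 -0.0605 x rng [0.649 0.759] z 0.18
  width [-0.004   0.0037]
coll top [0.5034 0.2583 0.0501] [0.504  0.2579 0.0513]
```

Run:
```python
from h import *
A=.035
P=[.731,-.0285,.30]
best=None
for a in (A+np.pi/2,A-np.pi/2):
    q=inverse_kinematics(P,down(a)); print(a,None if q is None else np.round(q,2))
    if q is not None and (best is None or abs(q[5])<abs(best[1][5])): best=(a,q)
a=best[0]; print("use",a, status.read_tcp_rot().round(2).tolist())
manip.reach(P,down(a))
p=eyes.capture("wrist"); cv2.imwrite("pics/w1.png",p["frame"]); w=cloud(p)
f=p["frame"].astype(int); r,g=f[...,2],f[...,1]
z=w[...,2]
red=(r>1.8*g+20)&(z>.15)&(z<.2); bar=(z>.168)&(z<.184)&~(r>1.5*g)&(w[...,0]>.67)&(abs(w[...,1]+.025)<.04)
for nm,m in(("bar",bar),("red",red)):
    q=w[m]
    if len(q)<20: print(nm,len(q));continue
    vx,vy,x0,y0=cv2.fitLine(q[:,:2].astype(np.float32),cv2.DIST_HUBER,0,.01,.01).ravel(); aa=np.arctan(vy/vx)
    d=(q[:,1]-y0)*np.cos(aa)-(q[:,0]-x0)*np.sin(aa)
    print(nm,len(q),aa,"y@.731",y0+(.731-x0)*np.tan(aa),np.percentile(q[:,0],[1,99]).round(4),np.percentile(d,[2,98]).round(4),np.median(q[:,2]))
print("camera pos",(-p["R"].T@p["t"]).round(3),status.read_time(),status.read_q().round(2))
```

```text
1.6057963267948965 [-0.15  0.45  1.12 -0.    1.57 -1.75]
-1.5357963267948966 [-0.15  0.45  1.12 -0.    1.57  1.39]
use -1.5357963267948966 [[0.24, 0.97, -0.0], [0.97, -0.24, 0.0], [0.0, -0.0, -1.0]]
bar 4143 0.04218157 y@.731 -0.026442466 [0.6711 0.7632] [-0.0104  0.0109] 0.1762947584217132
red 2335 -0.27674899 y@.731 -0.057433095 [0.6545 0.7609] [-0.0051  0.0039] 0.17657984686625058
camera pos [ 0.812 -0.025  0.448] 4.175 [-0.15  0.45  1.12  0.    1.57  1.39]
```

View pics/w1.png

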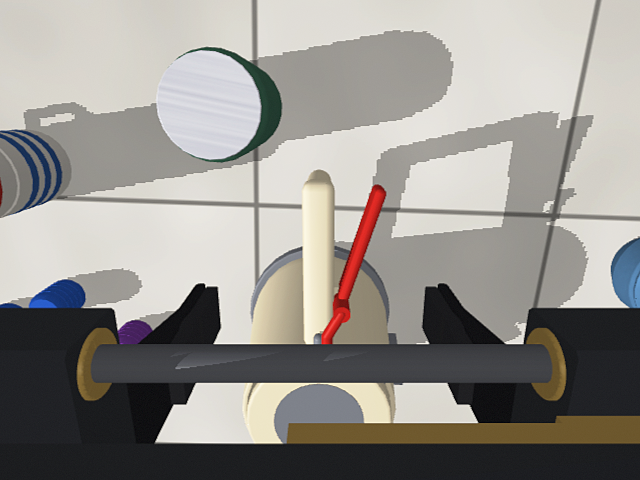

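The wrist view shows the bar running up column ~318 from row 170 to 340, with the red paddle to its right at (190,378). The fingers straddle both, and the measured 22 mm width and 177 mm height match the spec. Now I squeeze.

Run:
```python
from h import *
R=down(.04-np.pi/2)
manip.move_l([.731,-.0315,.30],R)
fingers.command_gripper(.087,15)
manip.move_l([.731,-.0315,.168],vel=.12)
print("F",status.read_contact_force().round(1))
fingers.command_gripper(.028,15); manip.pause(.4)
print("w",status.read_width(),status.read_contact_force().round(1))
if status.read_width()>.035: fingers.command_gripper(.02,25); manip.pause(.3); print("w2",status.read_width())
fingers.command_gripper(.087); 
manip.move_l([.731,-.0315,.32],vel=.15)
p=eyes.capture("scene"); cv2.imwrite("pics/s2.png",p["frame"][150:400,150:550])
w=cloud(p); k=(abs(w[...,0]-.54)<.08)&(abs(w[...,1]+.03)<.09)&(w[...,2]>.20); q=w[k]
print(len(q),np.percentile(q,[2,50,98],axis=0).round(3) if len(q) else "",status.read_time())
```

```text
F [0.8 0.4 0.5]
w 0.03167745610026049 [3.6 3.8 0.1]
4477 [[ 0.504 -0.072  0.208]
 [ 0.554  0.047  0.631]
 [ 0.617  0.059  0.684]] 9.6083
```

View pics/s2.png

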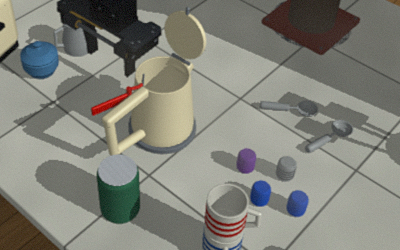

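The lid stands open and the trigger is sprung back. Now the collector.

Run:
```python
from h import *
R=down(-1.5)
manip.reach([.60,.20,.33],R)
fingers.command_gripper(.065,20)
manip.reach([.505,.261,.20],R)
p=eyes.capture("wrist"); cv2.imwrite("pics/w3.png",p["frame"]); w=cloud(p)
k=(np.hypot(w[...,0]-.505,w[...,1]-.261)<.035)&(w[...,2]>.046)&(w[...,2]<.056)
q=w[k]; print(len(q)); 
if len(q): print(q.mean(0).round(4),q.min(0).round(4),q.max(0).round(4))
print(status.read_time())
```

```text
1811
[0.5035 0.2605 0.0495] [0.4841 0.2421 0.046 ] [0.5222 0.2792 0.052 ]
12.125
```

View pics/w3.png

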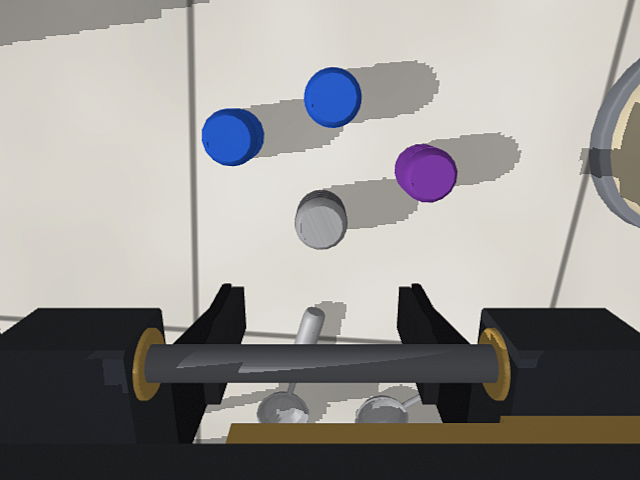

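Run:
```python
from h import *
R=down(-1.5)
manip.move_l([.5035,.2605,.20],R)
manip.move_l([.5035,.2605,.030],vel=.12)
fingers.command_gripper(.03,20)
print("w",status.read_width(),status.read_contact_force().round(1))
manip.move_l([.5035,.2605,.30],vel=.2)
print("w",status.read_width(),status.read_contact_force().round(1))
R=down(.04-np.pi/2)
manip.reach([.602,.15,.30],R)
manip.move_l([.602,-.031,.30],vel=.15)
print("over",status.read_contact_force().round(1),status.read_width())
p=eyes.capture("wrist"); cv2.imwrite("pics/w4.png",p["frame"])
p=eyes.capture("scene"); cv2.imwrite("pics/s4.png",np.hstack([cv2.resize(cv2.imread("pics/w4.png"),(400,300)),cv2.resize(p["frame"][50:350,150:550],(400,300))]))
print(status.read_time())
```

```text
w 0.03938485937475603 [-0.  0.  1.]
w 0.03944565079852781 [-0.6 -0.2 -1.1]
over [ 0.9 -0.  -0.8] 0.039106432265373144
18.1167
```

View pics/s4.png

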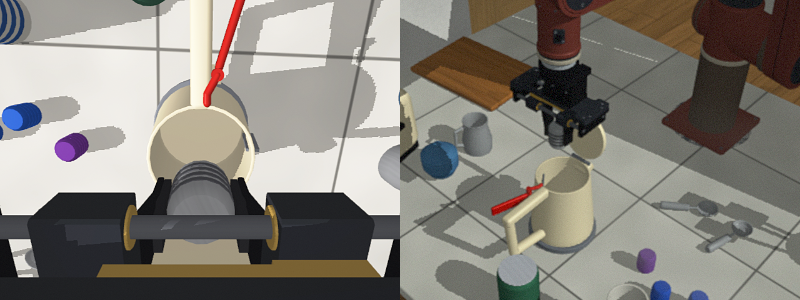

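The collector is held over the mouth and the lid is behind the gripper with clearance. I lower it, checking force on the way.

Run:
```python
from h import *
ok=True
for z in (.23,.19,.165,.145):
    manip.move_l([.602,-.031,z],vel=.1); f=status.read_contact_force(); print(z,f.round(1))
    if abs(f).max()>6: ok=False;break
if ok:
    fingers.command_gripper(.052); manip.pause(.3)
    manip.move_l([.602,-.031,.33],vel=.2)
    fingers.command_gripper(0.0,20)
    p=eyes.capture("top"); cv2.imwrite("pics/t5.png",cv2.resize(p["frame"][130:330,220:420],(500,500)))
    p=eyes.capture("scene"); w=cloud(p)
    k=(abs(w[...,0]-.51)<.05)&(abs(w[...,1]+.03)<.08)&(w[...,2]>.195)&(w[...,2]<.32); q=w[k]
    print(len(q),np.percentile(q,[1,50,99],axis=0).round(3))
    p=eyes.capture("wrist"); cv2.imwrite("pics/w5.png",p["frame"])
print(status.read_time(),status.read_width())
```

```text
0.23 [-0.3 -0.  -0.7]
0.19 [ 0.6 -0.3  0.3]
0.165 [-0.7  0.5 -0.8]
0.145 [ 1.3 -0.2 -0.9]
1306 [[ 0.508 -0.081  0.197]
 [ 0.52  -0.022  0.242]
 [ 0.529  0.023  0.289]]
23.4417 0.0004753249312489587
```

View pics/w5.png

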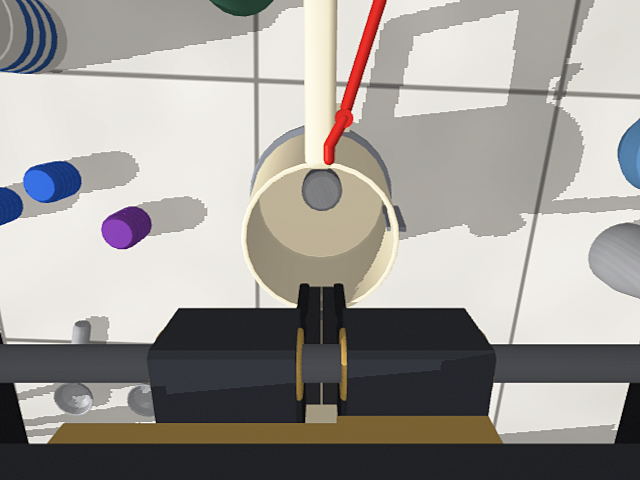

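The collector stands on the kettle floor at (190,322). The lid is upright near x = 0.508 to 0.529. Next I go behind the lid with closed fingers and push it along its arc.

Run:
```python
from h import *
manip.move_l([.602,-.032,.41],vel=.2)
manip.move_l([.455,-.033,.41],vel=.2)
manip.move_l([.455,-.033,.285],vel=.2)
print("behind",status.read_contact_force().round(1))
r=.095
for th in (1.65,1.5,1.3,1.1,.9,.7,.5,.35,.2,.1,.04):
    x=.525+r*np.cos(th)-.007*np.sin(th)-.0095; z=.180+r*np.sin(th)+.007*np.cos(th)+.014
    manip.move_l([x,-.032,z],vel=.1); f=status.read_contact_force(); print(th,f.round(1))
    if abs(f).max()>20: break
else:
    z=.203
    while z>.193:
        manip.move_l([x,-.032,z],vel=.03); f=status.read_contact_force(); print(round(z,3),f.round(1))
        if abs(f[2])>12: break
        z-=.0015
    manip.pause(.2)
    manip.move_l([x,-.032,.30],vel=.12); manip.pause(.3)
    print(status.read_contact_force().round(1))
    p=eyes.capture("scene"); cv2.imwrite("pics/s6.png",p["frame"][50:350,150:550]); w=cloud(p)
    k=(np.hypot(w[...,0]-.588,w[...,1]+.03)<.05)&(w[...,2]>.15)&(w[...,2]<.24); q=w[k]
    A=np.c_[q[:,:2],np.ones(len(q))]; print("plane",np.linalg.lstsq(A,q[:,2],rcond=None)[0].round(3),np.percentile(q[:,2],[2,50,98]).round(4))
print(status.read_time())
```

```text
behind [-0.1  0.2 -0.4]
1.65 [-0.1  0.4  0.3]
1.5 [-0.5  0.6  1. ]
1.3 [-1.5 -0.1  0.4]
1.1 [-0.2 -0.1  0. ]
0.9 [-1.2  0.3  0. ]
0.7 [-1.7  0.9  0.9]
0.5 [-1.  -0.3  0.3]
0.35 [-0.5  0.9  0.6]
0.2 [-1.5 -0.7  0.6]
0.1 [0.4 0.9 1.1]
0.04 [-0.9  0.6  0.5]
0.203 [-0.  -0.1 -0.5]
0.202 [ 0.6 -1.   0.9]
0.2 [-1.5 -0.   4.3]
0.199 [-4.1  0.1  8.6]
0.197 [-4.5  0.9 12.8]
[-0.8  0.5 -0. ]
plane [0.01  0.001 0.181] [0.183  0.1868 0.1904]
32.15
```

View pics/s6.png

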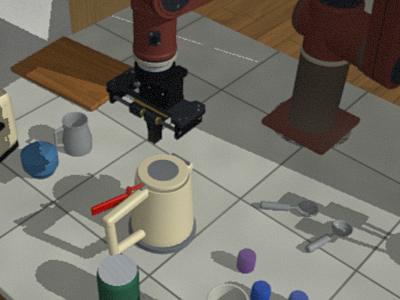

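The lid is flat at 187 mm with the arm lifted clear, and the trigger is out. I take one more reading to see that it stays shut, then hand in.

Run:
```python
from h import *
manip.move_l([.61,-.032,.40],vel=.2); manip.pause(.5)
p=eyes.capture("scene"); w=cloud(p); f=p["frame"].astype(int)
k=(np.hypot(w[...,0]-.588,w[...,1]+.03)<.045)&(w[...,2]>.15)&(w[...,2]<.24); q=w[k]
A=np.c_[q[:,:2],np.ones(len(q))]; print("slope",np.linalg.lstsq(A,q[:,2],rcond=None)[0].round(3),np.median(q[:,2]).round(4))
r=(f[...,2]>1.8*f[...,1]+20)&(w[...,2]>.15)&(w[...,2]<.2)&(abs(w[...,0]-.7)<.1)&(abs(w[...,1]+.05)<.06)
v=cv2.fitLine(w[r][:,:2].astype(np.float32),cv2.DIST_HUBER,0,.01,.01).ravel(); print("trigger dir",np.arctan(v[1]/v[0]).round(3),"was -.272")
close_job(); print(status.read_time())
```

```text
slope [ 0.005 -0.002  0.184] 0.187
trigger dir -0.271 was -.272
the job is handed in; nothing more can be done
the job is handed in; nothing more can be done
```

The job is done and handed in at about 34 s of the 64 s allowed; no verdict was reported.

- **Trigger:** I squeezed it until the width over bar and paddle was 31.7 mm (32 mm is fully squeezed), then let it go. The lid sprang open.
- **Collector:** I gripped the stainless collector (39 mm between the pads) and lowered it into the mouth. A wrist picture showed it standing on the kettle floor.
- **Lid:** I pushed it over its arc with the closed fingers and pressed it down with about 13 N.

My last checks, with the arm lifted clear:

- **Lid angle:** the top was level to about 0.005 rad at 187 mm and stayed shut.
- **Trigger:** it was back at its rest direction (-0.271 against -0.272 rad at the start).
- **Forces and tea things:** I read no large forces during the work. The last picture shows none of the tea things in view disturbed, but I did not measure their positions again.

The top and scene cameras disagreed by about 6 mm at first, so I took the handle and collector positions from close wrist views.

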